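# Switch off the bay and lift the backup drive out of its dock

### The arm

A 7-joint arm with a two-finger parallel gripper is mounted at the origin on a cart in front of the work surface, level with it; the furniture and walls round the work are solid. World frame = base frame: x ahead of the robot, y to its left, z up, the work surface at z = 0. Lengths are in m, angles in rad, forces in N, time in s.
With the tool pointing down it reaches from about 0.425 to 0.8 m from the base axis. Payload 8.3 kg.
Tool frame: the origin (TCP) lies on the front face of the gripper's body, between the roots of the fingers; the fingertips stand 73 mm ahead of it and the grasp point (between the pads) lies 54 mm ahead of it (arm.tips_ahead is the distance from the TCP to the fingertips, in m); z points along the fingers, y is the line along which they close (so a half turn about z gives the same grasp; the last joint's range is limited). The gripper opens to 85 mm and grips with 20 to 120 N. Pads are 22 mm wide; open, the fingers measure 114 mm over their backs; the gripper's body (76 mm by 85 mm) begins 54 mm behind the grasp point. The pads swing forward as they close: fully open they stand 13 mm farther back than shut.
Start: joints at [-1.198, 0.383, 0.016, 1.37, -0.006, 1.388, -0.046], TCP at [0.264, 0.567, 0.304] pointing down, gripper open.
Joint ranges: [-2.95, 2.95], [-0.25, 2.06], [-1.52, 1.56], [0.18, 2.33], [-1.44, 4.58], [0.02, 2.06], [-3.01, 3.01]. Speed limits (rad/s): [2.39, 2.39, 3.01, 3.01, 3.14, 3.14, 3.14].

### API

Orientations are given as a rotation vector (axis times angle).
In Python, from cell import arm, eyes gives the robot as it stands. The module is installed in compiled form; this text tells all that it offers.
- The arm moves only by the shell command python3 -m jog 'ROWS' [OPENING] [FORCE]. ROWS is rows parted by semicolons, their numbers by spaces, 1 to 12 of them, each of 6 numbers: dx, dy, dz in m, then a rotation vector rx, ry, rz in rad; each row is the pose to reach, as a shift and turn from the pose commanded when the command began, along the tool's axes at that moment; what a row does not reach only later rows make up. A row lasts 1/12 s, in which the tool goes at most 0.0417 m and 0.125 rad, less where a joint would pass 70% of its speed; a pose out of reach is approached as far as the arm can. OPENING is the finger opening in m, set as the command begins (- or left out keeps the last). The fingers move at their own pace and stop on an object; FORCE is the grip in N (left out, the last holds). Time passes only in rows, so rows that do not move let the fingers close. It prints the time, the measured TCP pose, the force, the opening and the grip force at its end.
- arm.read_state(): the state, without advancing time (a new reading comes with each control period).
- eyes.camera(name): name is "scene" or "top"; returns a dict with "frame" (384x512x3 uint8, red, green, blue), "K" (3x3 intrinsics, pixels), "k1" (the pictures are not rectified: a ray, as slopes to the right and down, at radius r is drawn at 1 + k1 r^2 times it, then the intrinsics apply), "R" (3x3) and "t" (3): a world point X has camera coordinates R X + t. Camera axes: x right, y down, z forward; pixel columns grow to the right and rows downward; lengths in m; the calibration is good to about 2 mm. A picture is of the moment at which its call begins. There is no depth.
- arm.finish_job(): hands the job in; it is judged then, once.
The state is a dict: "t": time; "joint_pos": joint angles; "joint_velocities": joint speeds; "joint_efforts": joint torques, N m; "eef_pos": TCP position; "tool_rot": TCP orientation; "ft_force": force on the tool from outside, world axes, zero at the start; "ft_torque": the same for the moment, N m; "grip_width": finger opening in m; "finger_force": force on a finger pad.
Only numpy, scipy, OpenCV 4.12 (cv2) and the standard library are available. Lean on these libraries where they do the work, as an engineer would, in place of code of your own. Each camera call takes 0.05 s, during which the arm holds its last target. There are 200 camera calls.

### The job

I want to look at the connector under the taller of the two drives standing in the desktop drive dock: first push the power toggle in front of that drive back to off, leaving the other drive's bay switched on and its drive in place, and only then lift the tall drive straight up out of its slot. Finish while holding it in the gripper over the dock, upright and still, with at least 3 cm of clear air between its lower edge and the dock's top; do not put it down, and leave the small things round the dock where they are.

Things in the scene. Friction and masses are not known exactly. Their poses are not given: they have to be found in the camera images.
- dock: two-bay drive dock, fixed: black, aluminium sides, 217 mm deep (x), 150 mm wide (y). Origin under it on the desk; +x from its front (toggles) to its rear, +y to its left. Front apron x = -108 to -25 mm, top 39 mm above the desk; main block x = -28 to +108 mm, top 66 mm up. Each slot is 104 mm (x) by 28 mm (y), floor 35 mm above the desk. It stands in various places, turned up to 0.3 rad
- slot_left (a point): centre of the left bay's slot mouth, at dock x = +40, y = +35 mm, 65 mm above the desk
- slot_right (a point): centre of the right bay's slot mouth, at dock x = +40, y = -35 mm, 65 mm above the desk
- drive_tall: bare metal disk drive upright in the left or the right slot (it changes): 102 mm along its x, 26 mm thick along its y, 147 mm high, loose, 0.4 to 0.7 kg. Origin at the centre of its lower edge (connector side), z up; it stands on the slot floor, so its top is 182 mm above the desk. Grip it across the 26 mm thickness near the top; it lifts straight out with 1 mm play on each side
- drive_short: the short drive: slim drive in a grey open sled, same 102 x 26 mm footprint, 105 mm high, in the other slot; origin at the centre of its underside, z up. It stays where it is
- toggle_left (a joint): power toggle of the left bay: 0 rad = off, leaning 0.4 rad back towards the drives (dock +x); 0.8 = on, leaning 0.4 rad to the front (dock -x). Starts on. It snaps over its middle (0.4) to the nearer end and stays there; 3 to 5 N at the paddle moves it. Pivot at dock x = -75, y = +35 mm, 40 mm above the desk; lever 35 mm long, with a flat paddle 14 mm wide (y), 7 mm thick
- toggle_right (a joint): power toggle of the right bay, pivot at dock y = -35 mm, else the same as the left: 0 = off, back; 0.8 = on, front. Starts on
- toggle_left_tip (a point): free end of the left bay's toggle lever
- toggle_right_tip (a point): free end of the right bay's toggle lever
- usb_hub: black bar-shaped hub, 24 x 72 x 11 mm, lying left of the dock; origin under its centre. A bystander
- eraser: eraser, 22 x 44 x 13 mm, lying left of the dock's front; origin under its centre. A bystander
- sticky_notes: block of sticky notes, 76 x 76 x 18 mm, lying right of the dock; origin under its centre. A bystander
There are look-alikes about, which are no part of the job. Leave any yellow look-alike of the drive_short alone.

How it is judged:
On the way:
1. the tall drive's own bay is switched off and the other left on while the tall drive still stands in its slot (((y of drive_short in the frame of dock below 0 m and value of joint toggle_left below 0.12 rad and value of joint toggle_right above 0.65 rad) or (y of drive_short in the frame of dock above 0 m and value of joint toggle_right below 0.12 rad and value of joint toggle_left above 0.65 rad)) and z of drive_tall in the frame of dock below 0.04 m), for 0.2 s.
At the end, for the whole second after the job is handed in: Tall drive held by the fingers alone over the dock (centres within 120 mm), lower edge 30 mm or more above the dock's top (96 mm above the desk), upright within 0.09 rad, under 20 mm/s and 0.12 rad/s; its toggle off (< 0.12 rad), the other on (> 0.65), the short drive still in its slot (((y of drive_short in the frame of dock below 0 m and value of joint toggle_left below 0.12 rad and value of joint toggle_right above 0.65 rad) or (y of drive_short in the frame of dock above 0 m and value of joint toggle_right below 0.12 rad and value of joint toggle_left above 0.65 rad)) and z of drive_tall in the frame of dock above 0.096 m and horizontal distance between drive_tall and dock below 0.12 m and angle between drive_tall's own z axis and vertical below 0.09 rad and linear speed of drive_tall below 0.02 m/s and angular speed of drive_tall below 0.12 rad/s and contact force between drive_tall and the fingers above 2 N and contact force between drive_tall and dock below 0.05 N and contact force between drive_tall and drive_short below 0.05 N and z of drive_short in the frame of dock below 0.04 m and angle between drive_short's own z axis and vertical below 0.12 rad); the arm keeps its last pose, push and grip.
It fails at once if the tall drive is raised from its slot floor by more than 8 mm while its bay is still on (z of drive_tall in the frame of dock above 0.043 m and ((y of drive_short in the frame of dock below 0 m and value of joint toggle_left above 0.4 rad) or (y of drive_short in the frame of dock above 0 m and value of joint toggle_right above 0.4 rad))).
It fails at once if the other drive's bay is switched off ((y of drive_short in the frame of dock below 0 m and value of joint toggle_right below 0.4 rad) or (y of drive_short in the frame of dock above 0 m and value of joint toggle_left below 0.4 rad)).
It fails at once if the short drive is moved by more than 15 mm (distance of drive_short from where it was at the start of the episode above 0.015 m).
It fails at once if the tall drive is tipped by more than 0.35 rad (angle between drive_tall's own z axis and vertical above 0.35 rad).
It fails at once if a thing lying round the dock is shoved by more than 30 mm (distance of any of usb_hub, eraser, sticky_notes from where it was at the start of the episode above 0.03 m).
It also fails if it takes over 42 s, if anything falls off the work surface, if the arm or the gripper's body presses on something with over 40 N, if the wrist force passes 120 N, or if a joint passes its speed limit or range.

## Working session

There is one attempt and no reset: what is moved stays moved. The work goes in short steps, Python scripts to look and compute and a shell command to move; the robot and the scene stay as the last step left them, time stands still between calls to the robot, and variables do not carry over. Pictures are saved under pics/ and viewed, at most 10 in all, crops included, and the job is handed in when it is done.

```bash
mkdir -p pics; cat > h.py <<'E'
import numpy as np, cv2
from cell import arm, eyes
def snap(n,f):
    c=eyes.camera(n); cv2.imwrite(f,c["frame"][:,:,::-1]); return c
def proj(c,X):
    p=(np.atleast_2d(X)@np.array(c["R"]).T)+c["t"]; s=p[:,:2]/p[:,2:]
    s=s*(1+c["k1"]*(s**2).sum(1,keepdims=True)); K=np.array(c["K"])
    return s@K[:2,:2].T+K[:2,2]
def ray(c,uv,z):
    K=np.array(c["K"]); d=np.linalg.solve(K,[uv[0],uv[1],1])[:2]; s=d.copy()
    for _ in range(20): s=d/(1+c["k1"]*(s@s))
    R=np.array(c["R"]); o=-R.T@c["t"]; v=R.T@[s[0],s[1],1]
    return o+v*(z-o[2])/v[2]
E
python3 - <<'E'
from h import *
import pickle
a=snap("scene","pics/s1.png");b=snap("top","pics/t1.png")
pickle.dump((a,b),open("c.pkl","wb"))
for c in(a,b): print(-np.array(c["R"]).T@c["t"],c["k1"],c["K"][0])
print(arm.read_state())
E
```

```text
[ 0.07647398 -0.45143151  0.76833942] -0.12023302977310137 [483.06535236   0.         255.01685159]
[0.28009986 0.06032235 1.1598374 ] -0.11407359109582409 [482.09037005   0.         252.70857304]
{'t': 0.1, 'joint_pos': array([-1.19789068,  0.38416047,  0.01636482,  1.37103814, -0.00630907,
        1.38822312, -0.04646667]), 'joint_velocities': array([-0.00148805, -0.00060355,  0.00202931, -0.00209205,  0.00032   ,
        0.00179574,  0.00076782]), 'joint_efforts': array([ 4.36672315e-03, -6.29135942e+01,  8.48234184e-01, -3.72752416e+01,
        1.68168009e-02,  1.06803817e-02, -4.30251896e-05]), 'eef_pos': array([0.26365587, 0.56630347, 0.30297964]), 'tool_rot': array([-6.78916367e-01, -3.06697489e+00,  2.73471834e-03]), 'ft_force': array([-0.25841492, -0.0470517 , -0.47469984]), 'ft_torque': array([0.00058402, 0.0047534 , 0.01034503]), 'finger_force': 0.0, 'grip_width': 0.0854617597200202}
```

View pics/s1.png

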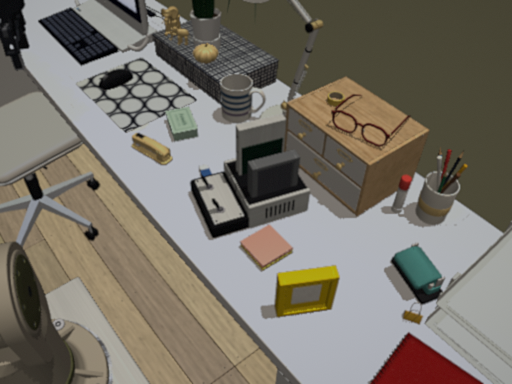

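View pics/t1.png

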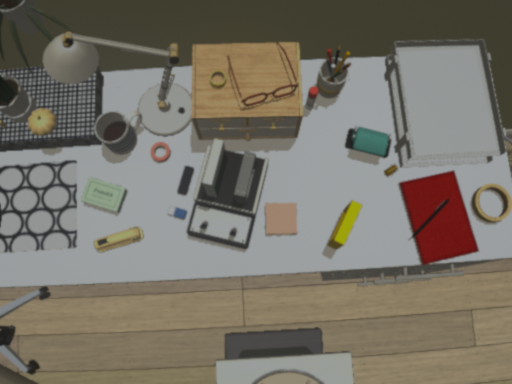

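The tall (light) drive is in the left bay, at about (213,168) in the top view. The dock is centred near (228,198) and the toggles are near (204,226) and (233,231). I'll zoom in to measure.

```bash
python3 - <<'E'
import cv2
a=cv2.imread("pics/t1.png")[130:255,155:305];b=cv2.imread("pics/s1.png")[95:245,180:320]
cv2.imwrite("pics/t2.png",cv2.resize(a,None,fx=5,fy=4.8,interpolation=3) if 0 else cv2.resize(a,None,fx=4.8,fy=4.8,interpolation=2))
cv2.imwrite("pics/s2.png",cv2.resize(b,None,fx=4,fy=4,interpolation=2))
E
```

```text
(no output)
```

View pics/t2.png

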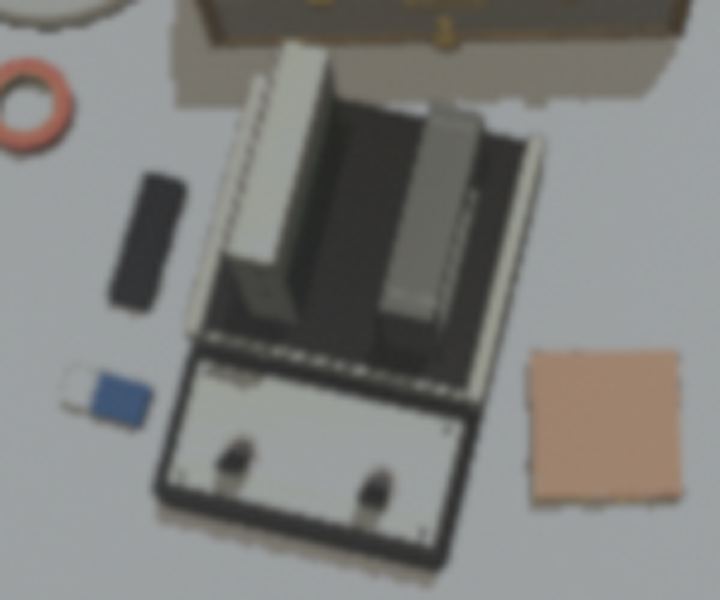

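View pics/s2.png

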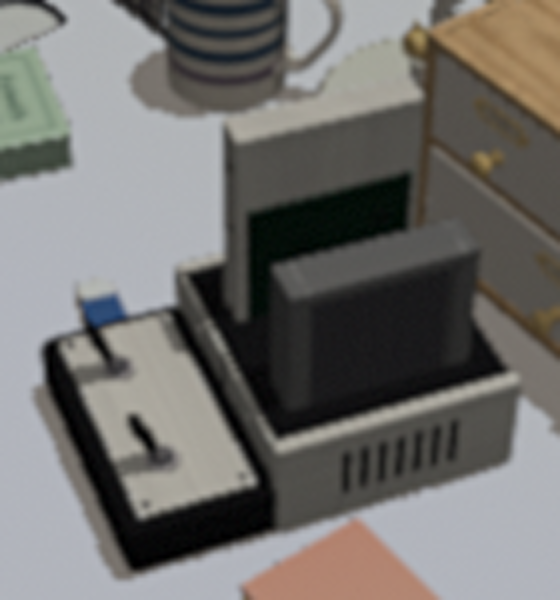

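Crop readings. Top crop: tall drive's top corners are (228,250), (275,262), (332,52) and (285,42). The block's top corners are (545,140), (478,402) and (190,335). Scene crop: both levers lean to the front (on). I'll fit the dock pose to these.

```bash
cat > fit.py <<'E'
from h import *
import pickle
from scipy.optimize import least_squares
a,b=pickle.load(open("c.pkl","rb"))
T=[((228,250),(-11,48,182)),((275,262),(-11,22,182)),((332,52),(91,22,182)),((285,42),(91,48,182)),
((545,140),(108,-75,66)),((478,402),(-28,-75,66)),((190,335),(-28,75,66)),((158,488),(-108,75,39)),((443,563),(-108,-75,39))]
S=[((232,143),(-11,22,182)),((425,98),(91,22,182)),((275,447),(-28,-75,66)),((520,380),(108,-75,66)),((178,268),(-28,75,66)),((48,345),(-108,75,39)),((130,550),(-108,-75,39))]
for S_ in (T,S): pass
tu=np.array([[155+p[0]/4.8,130+p[1]/4.8] for p,_ in T]);su=np.array([[180+p[0]/4,95+p[1]/4] for p,_ in S])
tx=np.array([q for _,q in T])/1e3;sx=np.array([q for _,q in S])/1e3
def W(p,q):
    q=np.atleast_2d(q);c,s=np.cos(p[2]),np.sin(p[2]);return q@np.array([[c,-s,0],[s,c,0],[0,0,1]]).T+[p[0],p[1],0]
def f(p,w=(1,1)): return np.r_[w[0]*(proj(b,W(p,tx))-tu).ravel(),w[1]*(proj(a,W(p,sx))-su).ravel()]
if __name__=="__main__":
    for w in((1,1),(1,0),(0,1)):
        r=least_squares(f,[.6,.1,-.2],loss="soft_l1",args=(w,));print(r.x)
        if w==(1,1): p=r.x;print(f(p).reshape(-1,2).round(1).tolist())
    np.save("p.npy",p)
    for n,q in dict(tall=(.04,.035,.182),tip=(-.075-.035*np.sin(.4),.035,.04+.035*np.cos(.4)),tipR=(-.0886,-.035,.072)).items():
        X=W(p,q)[0];print(n,X,proj(b,X),proj(a,X))
    m=[(108,75,66),(-28,75,66)]
E
python3 fit.py
```

```text
[ 0.52610024  0.10715991 -0.28219882]
[[-1.3, 0.2], [0.9, 0.3], [0.6, -1.1], [-1.4, -1.6], [0.6, -1.5], [1.8, -0.9], [-1.1, -1.1], [-1.5, 1.9], [1.4, 0.6], [0.5, 1.3], [-0.2, 0.7], [0.4, 2.6], [0.6, 0.7], [-1.9, -0.3], [-3.8, -0.9], [-1.2, -2.5]]
[ 0.52512693  0.10758649 -0.29645548]
[ 0.52728049  0.10743994 -0.27269665]
tall [0.57426444 0.12963678 0.182     ] [[213.05935087 160.73960714]] [[260.05068144 122.22224049]]
tip [0.45072269 0.16545604 0.07223713] [[203.47470471 227.30420082]] [[201.66917252 178.91194299]]
tipR [0.43125839 0.0982166  0.072     ] [[233.32965061 234.13822539]] [[212.98818439 201.93300167]]
```

```bash
cat > go.py <<'E'
import sys
from fit import *
from scipy.spatial.transform import Rotation as Ro
p=np.load("p.npy")
def rel(q,yaw=0):
    s=arm.read_state();R=Ro.from_rotvec(s["tool_rot"])
    X=W(p,q)[0];th=p[2]+yaw
    x=np.array([-np.cos(th),-np.sin(th),0]);z=np.array([0,0,-1.]);G=Ro.from_matrix(np.c_[x,np.cross(z,x),z])
    return (R.inv().apply(X-s["eef_pos"])).round(4),(R.inv()*G).as_rotvec().round(4),X.round(4)
for a_ in sys.argv[1:]: print(*rel(eval(a_)))
E
python3 go.py "(-.122,.035,.30)" "(-.122,.035,.130)" "(-.081,.035,.130)" "(.04,.035,.30)"
```

```text
[-0.3058 -0.2895  0.0035] [-1.800e-03 -1.000e-04 -1.535e-01] [0.4187 0.1747 0.3   ]
[-0.3058 -0.2892  0.1735] [-1.800e-03 -1.000e-04 -1.535e-01] [0.4187 0.1747 0.13  ]
[-0.3463 -0.283   0.1735] [-1.800e-03 -1.000e-04 -1.535e-01] [0.4581 0.1633 0.13  ]
[-0.4659 -0.2648  0.0035] [-1.800e-03 -1.000e-04 -1.535e-01] [0.5743 0.1296 0.3   ]
```

```bash
R='-0.306 -0.289 0.004 -0.002 0 -0.153'
python3 -m jog '-0.306 -0.289 0.004 -0.002 0 -0.153; -0.306 -0.289 0.004 -0.002 0 -0.153; -0.306 -0.289 0.004 -0.002 0 -0.153; -0.306 -0.289 0.004 -0.002 0 -0.153; -0.306 -0.289 0.004 -0.002 0 -0.153; -0.306 -0.289 0.004 -0.002 0 -0.153; -0.306 -0.289 0.004 -0.002 0 -0.153; -0.306 -0.289 0.004 -0.002 0 -0.153; -0.306 -0.289 0.004 -0.002 0 -0.153; -0.306 -0.289 0.004 -0.002 0 -0.153; -0.306 -0.289 0.004 -0.002 0 -0.153; -0.306 -0.289 0.004 -0.002 0 -0.153' 0
python3 go.py "(-.122,.035,.30)" "(-.122,.035,.130)"
```

```text
t: 1.1
eef_pos: [0.4202, 0.1722, 0.2999]
tool_rot: [0.453, 3.108, 0.003]
ft_force: [-0.1, 1.0, 0.5]
grip_width: -0.0002
finger_force: 0.0
[ 0.0022  0.002  -0.0001] [ 0.0018  0.0002 -0.0071] [0.4187 0.1747 0.3   ]
[0.0022 0.0017 0.1699] [ 0.0018  0.0002 -0.0071] [0.4187 0.1747 0.13  ]
```

```bash

python3 -m jog '0.002 0.002 0.04 0 0 0; 0.002 0.002 0.08 0 0 0; 0.002 0.002 0.12 0 0 0; 0.002 0.002 0.155 0 0 0; 0.002 0.002 0.17 0 0 0; 0.002 0.002 0.17 0 0 0'
python3 go.py "(-.122,.035,.130)" "(-.081,.035,.130)"
python3 - <<'E'
from h import *
a=eyes.camera("scene")["frame"][95:245,160:320,::-1];b=eyes.camera("top")["frame"][130:255,155:305,::-1]
f=lambda i:cv2.resize(i,(400,400*i.shape[0]//i.shape[1]),interpolation=2)
a,b=f(a),f(b);h=min(len(a),len(b));cv2.imwrite("pics/m1.png",np.hstack([a[:h],b[:h]]))
E
```

```text
t: 1.6
eef_pos: [0.4149, 0.1785, 0.1259]
tool_rot: [-0.438, -3.105, 0.005]
ft_force: [-1.1, -0.4, 1.2]
grip_width: -0.0004
finger_force: 0.0
[-0.0047 -0.0025 -0.0041] [-0.0037 -0.0056  0.0017] [0.4187 0.1747 0.13  ]
[-0.0457 -0.0026 -0.0044] [-0.0037 -0.0056  0.0017] [0.4581 0.1633 0.13  ]
```

View pics/m1.png

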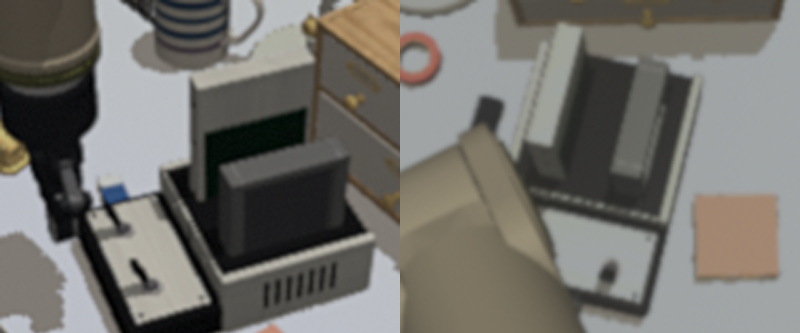

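The closed fingers stand in front of the left toggle (fingertips about (65,235) left panel, lever tip about (110,205)). I'll push gently.

```bash

python3 -m jog '-0.008 -0.0025 -0.004 0 0 0; -0.016 -0.0025 -0.004 0 0 0; -0.023 -0.0025 -0.004 0 0 0; -0.029 -0.0025 -0.004 0 0 0; -0.034 -0.0025 -0.004 0 0 0; -0.038 -0.0025 -0.004 0 0 0; -0.042 -0.0025 -0.004 0 0 0; -0.046 -0.0025 -0.004 0 0 0; -0.048 -0.0025 -0.004 0 0 0; -0.048 -0.0025 -0.004 0 0 0'
python3 go.py "(-.081,.035,.130)" "(-.122,.035,.130)"
python3 - <<'E'
from h import *
a=eyes.camera("scene")["frame"][95:245,160:320,::-1];b=eyes.camera("top")["frame"][130:255,155:305,::-1]
f=lambda i:cv2.resize(i,(400,400*i.shape[0]//i.shape[1]),interpolation=2)
a,b=f(a),f(b);h=min(len(a),len(b));cv2.imwrite("pics/m2.png",np.hstack([a[:h],b[:h]]))
E
```

```text
t: 2.53
eef_pos: [0.4614, 0.163, 0.1335]
tool_rot: [-0.44, -3.106, -0.002]
ft_force: [-11.2, 1.1, 10.1]
grip_width: -0.0
finger_force: 6.9
[ 0.0033 -0.0006  0.0035] [ 0.0004 -0.0051  0.0006] [0.4581 0.1633 0.13  ]
[ 0.0443 -0.0006  0.0037] [ 0.0004 -0.0051  0.0006] [0.4187 0.1747 0.13  ]
```

View pics/m2.png

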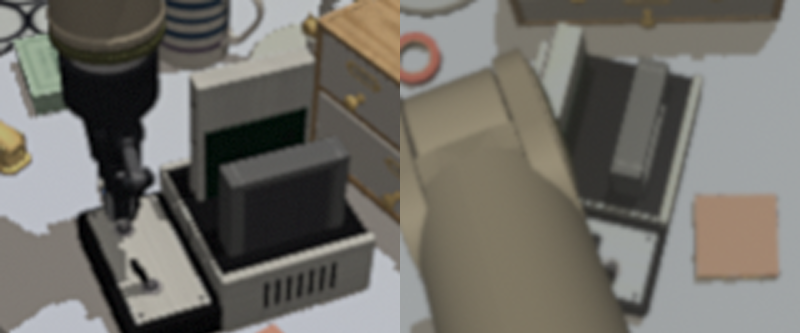

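The fingers are on the lever with 11 N, probably at its stop. I'll back off, rise and check.

```bash

python3 -m jog '0.02 0 0 0 0 0; 0.042 0 0 0 0 0; 0.042 0 -0.04 0 0 0; 0.042 0 -0.08 0 0 0; 0.042 0 -0.12 0 0 0; 0.042 0 -0.155 0 0 0; 0.042 0 -0.17 0 0 0; 0.042 0 -0.17 0 0 0'
python3 go.py "(.04,.035,.30)" "(.04,.035,.225)"
python3 - <<'E'
from h import *
a=eyes.camera("scene")["frame"][95:245,160:320,::-1];b=eyes.camera("top")["frame"][130:255,155:305,::-1]
f=lambda i:cv2.resize(i,(400,400*i.shape[0]//i.shape[1]),interpolation=2)
a,b=f(a),f(b);h=min(len(a),len(b));cv2.imwrite("pics/m3.png",np.hstack([a[:h],b[:h]]))
E
```

```text
t: 3.3
eef_pos: [0.4246, 0.1744, 0.3083]
tool_rot: [0.442, 3.104, 0.011]
ft_force: [-0.1, -0.1, -0.6]
grip_width: -0.0005
finger_force: 0.0
[-0.1561 -0.0012  0.0092] [ 0.0078  0.0053 -0.0008] [0.5743 0.1296 0.3   ]
[-0.1557 -0.0018  0.0842] [ 0.0078  0.0053 -0.0008] [0.5743 0.1296 0.225 ]
```

View pics/m3.png

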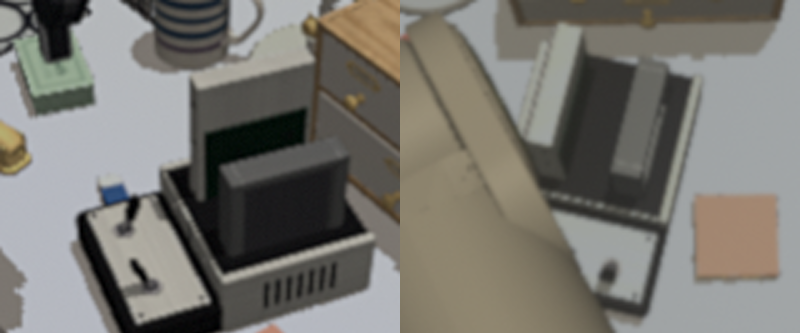

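The left lever now leans back (tip (133,200)): off. The right lever is still forward (on). Next I move over the tall drive.

```bash

python3 -m jog '-0.04 -0.001 0.005 0.008 0.005 0; -0.08 -0.001 0.008 0.008 0.005 0; -0.12 -0.001 0.009 0.008 0.005 0; -0.145 -0.001 0.009 0.008 0.005 0; -0.156 -0.001 0.009 0.008 0.005 0; -0.156 -0.001 0.009 0.008 0.005 0; -0.156 -0.001 0.009 0.008 0.005 0; -0.156 -0.001 0.009 0.008 0.005 0' 0.06 40
python3 go.py "(.04,.035,.30)" "(.04,.035,.22)"
python3 - <<'E'
from h import *
a=eyes.camera("scene")["frame"][55:205,200:360,::-1];b=eyes.camera("top")["frame"][130:255,155:305,::-1]
f=lambda i:cv2.resize(i,(400,400*i.shape[0]//i.shape[1]),interpolation=2)
a,b=f(a),f(b);h=min(len(a),len(b));cv2.imwrite("pics/m4.png",np.hstack([a[:h],b[:h]]))
E
```

```text
t: 4.07
eef_pos: [0.5714, 0.1298, 0.2936]
tool_rot: [-0.441, -3.102, 0.009]
ft_force: [-0.8, 0.2, 0.0]
grip_width: 0.0599
finger_force: 0.0
[-0.0027  0.0006 -0.0064] [-0.0071 -0.0071  0.    ] [0.5743 0.1296 0.3   ]
[-0.0033  0.0012  0.0736] [-0.0071 -0.0071  0.    ] [0.5743 0.1296 0.22  ]
```

View pics/m4.png

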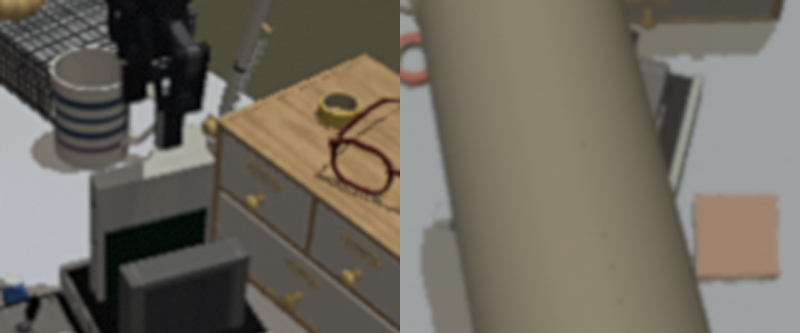

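The gripper is over the tall drive, with fingers straddling its top at about (165,150). I'll descend.

```bash

python3 -m jog '-0.002 0.0005 0.02 -0.007 -0.006 0; -0.002 0.0005 0.04 -0.007 -0.006 0; -0.002 0.0005 0.055 -0.007 -0.006 0; -0.002 0.0005 0.065 -0.007 -0.006 0; -0.002 0.0005 0.073 -0.007 -0.006 0; -0.002 0.0005 0.075 -0.007 -0.006 0; -0.002 0.0005 0.075 -0.007 -0.006 0; -0.002 0.0005 0.075 -0.007 -0.006 0'
python3 go.py "(.04,.035,.22)"
```

```text
t: 4.83
eef_pos: [0.5743, 0.1291, 0.2207]
tool_rot: [0.442, 3.108, 0.002]
ft_force: [-0.0, 0.8, 1.1]
grip_width: 0.0603
finger_force: 0.0
[0.0002 0.0005 0.0007] [ 0.0017  0.0021 -0.0004] [0.5743 0.1296 0.22  ]
```

```bash

python3 -m jog '0 0 0 0 0 0; 0 0 0 0 0 0; 0 0 0 0 0 0; 0 0 0 0 0 0; 0 0 0 0 0 0; 0 0 0 0 0 0; 0 0 0 0 0 0; 0 0 0 0 0 0' 0 70
python3 - <<'E'
from h import *
s=arm.read_state();print(s["ft_force"],s["ft_torque"],s["eef_pos"])
E
```

```text
t: 5.5
eef_pos: [0.5745, 0.1296, 0.2207]
tool_rot: [0.441, 3.108, 0.004]
ft_force: [1.7, 2.9, 5.3]
grip_width: 0.025
finger_force: 70.1
[1.74720413 2.88714308 5.33794127] [ 0.92046693 -0.29714313 -0.1021002 ] [0.57454603 0.12962942 0.22074659]
```

Gripped at 25 mm opening with small side forces. Now I'll lift straight up slowly.

```bash

python3 -m jog '0 0 -0.004 0 0 0; 0 0 -0.008 0 0 0; 0 0 -0.013 0 0 0; 0 0 -0.018 0 0 0; 0 0 -0.023 0 0 0; 0 0 -0.023 0 0 0'
python3 -m jog '0 0 -0.006 0 0 0; 0 0 -0.013 0 0 0; 0 0 -0.02 0 0 0; 0 0 -0.028 0 0 0; 0 0 -0.036 0 0 0; 0 0 -0.044 0 0 0; 0 0 -0.051 0 0 0; 0 0 -0.057 0 0 0; 0 0 -0.063 0 0 0; 0 0 -0.067 0 0 0; 0 0 -0.07 0 0 0; 0 0 -0.07 0 0 0'
python3 -m jog '0 0 0 0 0 0; 0 0 0 0 0 0; 0 0 0 0 0 0; 0 0 0 0 0 0; 0 0 0 0 0 0; 0 0 0 0 0 0'
python3 - <<'E'
from h import *
a=eyes.camera("scene")["frame"][55:245,180:340,::-1]
cv2.imwrite("pics/m5.png",cv2.resize(a,None,fx=3.1,fy=3.1,interpolation=2))
E
```

```text
t: 6.0
eef_pos: [0.5737, 0.1295, 0.2423]
tool_rot: [0.442, 3.11, 0.001]
ft_force: [1.7, 4.3, -3.1]
grip_width: 0.0248
finger_force: 70.0
t: 7.0
eef_pos: [0.5741, 0.1289, 0.3136]
tool_rot: [0.442, 3.108, 0.002]
ft_force: [0.4, 1.3, -5.5]
grip_width: 0.0249
finger_force: 70.1
t: 7.5
eef_pos: [0.5739, 0.1289, 0.3127]
tool_rot: [0.443, 3.109, 0.001]
ft_force: [-0.3, -0.5, -6.1]
grip_width: 0.0249
finger_force: 70.1
```

View pics/m5.png

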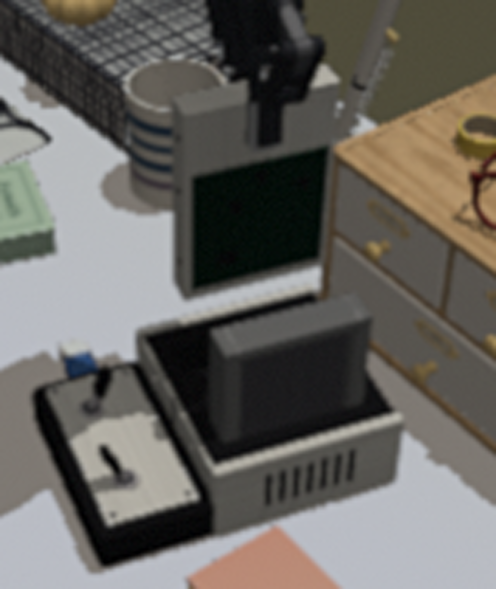

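The drive hangs upright in the fingers, clear of the dock. Its lower edge runs from (185,295) to (325,260) and is about 127 mm up. The left toggle is back, the right toggle is forward, and the short drive is seated.

```bash
python3 -c "
from cell import arm
print(arm.finish_job())"
```

```text
the job is handed in; nothing more can be done
None
```

I switched the left bay off and then lifted the tall drive out; the gripper is holding it upright and still over the dock, lower edge about 6 cm above the dock's top, the right bay is still on with its drive in place, and the job is handed in (no verdict was shown).

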